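# Release the latched mode key of the card shuffler

## Task

One of the four identical ivory mode keys on the card shuffler was left latched down after the game. With a fingertip, tap each key lightly along the row, beginning with the key beside the amber lamp, to feel which one it is, without pushing any of the other keys home; only then press the latched key firmly down and let go, so that it springs up level with the others. Leave the chips, cards, die, puck and mug where they are.

Things in the scene. Friction and masses are not known exactly. Their poses are not given: they have to be found in the camera images.
- shuffler: Fixed low dark machine. Origin on the table (z = 0) under the middle of the key row; x to its rear (away from the robot at yaw 0), y along the key row to the amber lamp (robot's left), z up. Deck 220 x 330 mm (x -60 to 160 mm), 50 mm high; hopper behind the keys (x 50 to 155 mm) 70 mm high. The only lamp, amber, 13 mm wide on a brass ring, top 63 mm high, is at x 0, y +132 mm.
- key1: First key from the lamp, at x 0, y +75 mm of the shuffler. All four keys: ivory cap 44 mm (shuffler x) by 28 mm (y), 12 mm thick, 50 mm apart; origin at the middle of the cap's top face, axes as the shuffler's; a key moves only straight down, by 12 mm. Top face above the table: 68 mm when up, 63 mm when latched (exactly one key; which one changes), 56 mm when pressed home.
- key2: Second key from the lamp, at x 0, y +25 mm of the shuffler; size and heights as key1. All four keys when not latched: resist at once with 3 N, 5 N at 5 mm down, 7.8 N at 12 mm down, and spring back up when let go.
- key3: Third key from the lamp, at x 0, y -25 mm of the shuffler; size and heights as key1. The latched key, whichever it is: does not move under less than about 4 N, so a light tap leaves it latched; pressed 3.5 mm or more below its latched height (6.5 to 8 N; simply press it home) it is freed, springs up when let go and stays up.
- key4: Fourth key from the lamp, at x 0, y -75 mm of the shuffler; size and heights as key1.
- chips_red: Loose stack of red chips, 39 mm across, 33 mm high, in front of the shuffler; origin at the middle of its underside. To be left alone.
- chips_yellow: Loose stack of yellow chips, 39 mm across, 26 mm high, on the table to the right of the shuffler; origin at the middle of its underside. To be left alone.
- chips_white: Loose stack of white chips, 39 mm across, 30 mm high, on the table to the left of the shuffler; origin at the middle of its underside. To be left alone.
- dealer_puck: Loose white disc with a red centre, 52 mm across, 10 mm high, in front of the shuffler; origin at the middle of its underside. To be left alone.
- die: Loose red die, 18 mm, in front of the shuffler; origin at the middle of its underside. To be left alone.
- card_box: Loose blue box of cards, 64 x 90 x 19 mm, lying on the shuffler's hopper (top 89 mm above the table); origin at the middle of its underside. To be left alone.
- mug: Loose blue mug, 80 mm across plus its handle, 90 mm high, on the table right of the hopper; origin at the middle of its underside. To be left alone.

How it is judged:
By the outcome, as a careful person would: the job done as asked, in the order asked, and still so for the second after the job is handed in, with the robot touching nothing.
It also fails if it takes over 51 s, if anything falls off the work surface, if the arm or the gripper's body presses on something with over 40 N, if the wrist force passes 120 N, or if a joint passes its speed limit or range.

## Robot

A 6-joint arm with a two-finger parallel gripper is mounted at the origin on the work surface. World frame = base frame: x ahead of the robot, y to its left, z up, the work surface at z = 0. Lengths are in mm, angles in rad, forces in N, time in s.
With the tool pointing down it reaches from about 325 to 900 mm from the base axis. Payload 6.1 kg.
Tool frame: the origin (TCP) lies at the very end of the fingers, on their centre line; the grasp point (between the pads) lies grip_depth behind it (grip_depth is the distance from the TCP to the grasp point, in mm); x points along the fingers, z is the direction in which the jaws open and shut, and the axes are right-handed (so a half turn about x gives the same grasp; the last joint's range is limited). The gripper opens to 85 mm and grips with 20 to 120 N. Pads are 22 mm wide; open, the fingers measure 114 mm over their backs; the gripper's body (76 mm by 85 mm) begins 54 mm behind the grasp point. The pads swing forward as they close: fully open they stand 13 mm farther back than shut.
Start: joints at [1.206, 0.22, 1.526, -0, 1.395, -0.126], TCP at [147.834, 607.257, 231.3] pointing down, gripper open.
Joint ranges: [-2.98, 2.98], [-0.91, 2.08], [0.09, 2.57], [-1.24, 4.39], [0.2, 2.65], [-2.68, 2.68]. Speed limits (rad/s): [2.57, 2.57, 3.01, 3.14, 3.14, 3.14].

## Interface

Orientations are given as a unit quaternion [w, x, y, z].
In Python, from rig import * gives the robot as it stands.
- The arm moves only by the tool servo_tool, never from a script. Its argument "plan" is a list of rows, each an object with "translation": the shift along the tool's x, y, z normalised to -1 to 1, where 1 is 400 mm, a list of three; "roll": the turn about the tool's x normalised to -1 to 1, where 1 is pi/2 rad. A call has 1 to 5 rows; each row is the pose to reach, as a shift and turn from the pose measured when the call began, along the tool's axes at that moment; what a row does not reach only later rows make up. A row lasts 1/8 s, in which the tool goes at most 62.5 mm and 10.7 degrees, less where a joint would pass 70% of its speed; a pose out of reach is approached as far as the arm can. A call with a number of a shift or a turn outside -1 to 1 is refused whole. A call with a gripper value outside its range is refused whole. "grip" is the gripper's target within -1 to 1 (fully open at 1, half-way at 0, shut at -1), set as the call begins (left out, the last holds). The fingers move at their own pace and stop on an object; the grip force is fixed at half the most. Time passes only in rows, so rows that repeat a pose let the fingers close. It gives the time, the measured TCP pose, the force and the opening at its end, in the units of the state.
- observe(): the state, without advancing time (a new reading comes with each control period).
- grab_frame(name): name is "side" or "top"; returns the picture (400x640x3 uint8, red, green, blue); there is no depth.
- calibration(name): a dict with "fx", "fy", "cx", "cy" (pixels), "k1" (the pictures are not rectified: a ray, as slopes to the right and down, at radius r is drawn at 1 + k1 r^2 times it, then the intrinsics apply), "rvec" (rotation vector, rad) and "tvec" (3), from world to camera coordinates, as OpenCV has them. Camera axes: x right, y down, z forward; pixel columns grow to the right and rows downward; lengths in mm; the calibration is good to about 2 mm. A picture is of the moment at which its call begins. calibration takes no time and is no camera call.
- job_done(): hands the job in, once; it reports no verdict.
Trained networks look in the newest picture that a camera, given by its name, has taken for a name from the list of things; names that differ only in an ending like _2 or _b are one class to them, and where a whole thing is asked for, a point or a joint stands for the part that bears it (a point fixed in the world has none). Each returns a list of dicts, best first, with "confidence" (0 to 1); they miss things now and then, are a little off and sometimes report something else, mostly with a low value. They report only what shows in the picture. A call takes as long as a camera call.
- boxes_of(camera, thing): "rect" ([left, top, width, height] in pixels, round what is visible of it).
The state is a dict: "clock": time; "joint_pos": joint angles; "joint_vel": joint speeds; "effort": joint torques, N m; "eef_pos": TCP position; "tcp_rot": TCP orientation; "ft_force": force on the tool from outside, world axes, zero at the start; "moment": the same for the moment, N m; "opening": opening from 0.0 (shut) to 1.0 (fully open).
Only numpy, scipy, OpenCV 4.12 (cv2) and the standard library are available. Lean on these libraries where they do the work, as an engineer would, in place of code of your own. Each camera call takes 0.05 s, during which the arm holds its last target.

## Working session

There is one attempt and no reset: what is moved stays moved. The work goes in short steps, Python scripts to look and compute and a tool call to move; the robot and the scene stay as the last step left them, time stands still between calls to the robot, and variables do not carry over. Pictures are saved under pics/ and viewed, and the job is handed in when it is done.

Besides the shell and the picture viewer there is one more tool, called after "Call:" by a JSON object that holds its "api" and its "payload", one argument or row to a line. servo_tool: Moves the arm, as the interface text tells. Scaled input: -1 to 1 covers 400 mm each way for a shift and pi/2 rad each way for a turn. Its arguments: {"type":"object","properties":{"plan":{"type":"array","items":{"type":"object","properties":{"translation":{"type":"array","items":{"type":"number"}},"roll":{"type":"number"}}}},"grip":{"type":"number"}},"required":["plan"]}

```bash
mkdir -p pics; ls
python3 - <<'E'
from rig import *
import cv2
for n in("top","side"):
    im=grab_frame(n); cv2.imwrite(f"pics/{n}0.png",im[:,:,::-1]); print(n,calibration(n))
    for t in("shuffler","key1"):
        print(t,boxes_of(n,t))
print(observe())
E
```

```text
pics
top {'fx': 475.9194661404069, 'fy': 475.9194661404069, 'cx': 319.0665972534729, 'cy': 201.90479265978584, 'k1': 0.014409066385941853, 'rvec': array([ 2.12362263, -2.15654623,  0.15106652]), 'tvec': array([  42.34640625,  559.97921257, 1045.87502243])}
shuffler [{'rect': [225.0, 127.2, 161.5, 118.7], 'confidence': 0.76}]
key1 [{'rect': [280.8, 194.0, 16.6, 19.1], 'confidence': 0.78}, {'rect': [324.7, 200.2, 16.5, 22.0], 'confidence': 0.78}, {'rect': [303.1, 195.9, 15.8, 20.8], 'confidence': 0.71}, {'rect': [263.2, 188.3, 9.3, 18.2], 'confidence': 0.49}]
side {'fx': 383.2009128732794, 'fy': 383.2009128732794, 'cx': 322.2888840816508, 'cy': 206.1136995986464, 'k1': -0.03317722050659985, 'rvec': array([ 0.74756838, -2.45487872,  1.29021779]), 'tvec': array([436.44243807, 227.71849076, 579.76598464])}
shuffler [{'rect': [178.1, 170.2, 187.6, 136.3], 'confidence': 0.86}]
key1 [{'rect': [268.6, 224.1, 24.8, 18.8], 'confidence': 0.7}, {'rect': [284.6, 209.3, 25.5, 24.8], 'confidence': 0.64}, {'rect': [308.8, 205.2, 19.8, 15.2], 'confidence': 0.58}, {'rect': [245.0, 231.5, 25.3, 24.1], 'confidence': 0.53}]
{'clock': 0.3, 'joint_pos': array([ 1.20586136e+00,  2.20695953e-01,  1.52688482e+00, -3.57022803e-06,
        1.39468652e+00, -1.26113882e-01]), 'joint_vel': array([-0.00104101, -0.00075288, -0.00250951,  0.00051919, -0.00121698,
       -0.00243094]), 'effort': array([ 1.99530441e-04, -4.96222365e+01, -3.89010108e+01, -3.14964227e-04,
        6.64852036e-03, -3.34563515e-05]), 'eef_pos': array([147.78592995, 607.05956168, 230.9122611 ]), 'tcp_rot': array([ 0.55579887, -0.43699985,  0.55620679,  0.43675251]), 'ft_force': array([5.94395594e-01, 4.66298396e-04, 3.11270581e-01]), 'moment': array([-0.0629531 ,  0.03674583, -0.00128353]), 'opening': 1.002800078041528}
```

View pics/top0.png

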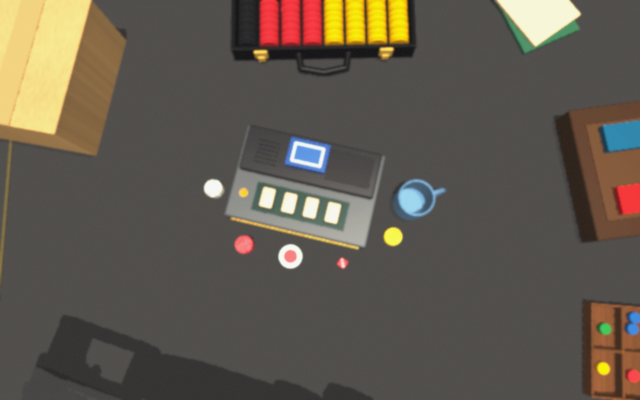

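View pics/side0.png

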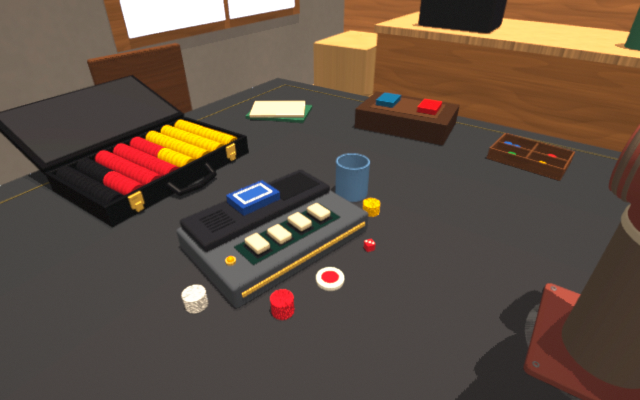

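```bash
cat > h.py <<'E'
import numpy as np,cv2
from rig import calibration
def proj(n,P):
    c=calibration(n);R,_=cv2.Rodrigues(c["rvec"]);X=np.atleast_2d(P)@R.T+c["tvec"]
    u=X[:,:2]/X[:,2:];r2=(u**2).sum(1,keepdims=True);u=u*(1+c["k1"]*r2)
    return u*[c["fx"],c["fy"]]+[c["cx"],c["cy"]]
def S2W(p,P):
    c,s=np.cos(p[2]),np.sin(p[2]);P=np.atleast_2d(np.array(P,float));return np.c_[p[0]+c*P[:,0]-s*P[:,1],p[1]+s*P[:,0]+c*P[:,1],P[:,2]]
E
python3 - <<'E'
from h import *
from scipy.optimize import least_squares
obs={}
for n,roi in(("top",(225,180,360,235)),("side",(215,195,340,275))):
    im=cv2.imread(f"pics/{n}0.png");hsv=cv2.cvtColor(im,cv2.COLOR_BGR2HSV)
    x0,y0,x1,y1=roi;sub=hsv[y0:y1,x0:x1]
    m=cv2.inRange(sub,(10,20,140),(35,130,255))
    k,_,st,ce=cv2.connectedComponentsWithStats(m)
    b=[(tuple(np.round(ce[i]+[x0,y0],1)),st[i,2:5].tolist()) for i in range(1,k) if st[i,4]>15];print(n,"ivory",b)
    m=cv2.inRange(sub,(12,150,150),(28,255,255));k,_,st,ce=cv2.connectedComponentsWithStats(m)
    print(n,"amber",[(tuple(np.round(ce[i]+[x0,y0],1)),st[i,2:5].tolist()) for i in range(1,k) if st[i,4]>8])
    cv2.imwrite(f"pics/{n}0z.png",cv2.resize(im[y0:y1,x0:x1],None,fx=5,fy=5,interpolation=cv2.INTER_CUBIC))
E
```

```text
top ivory [((np.float64(243.1), np.float64(192.0)), [12, 12, 61]), ((np.float64(266.8), np.float64(196.5)), [18, 23, 181]), ((np.float64(288.6), np.float64(202.1)), [18, 23, 168]), ((np.float64(310.4), np.float64(206.7)), [18, 23, 165]), ((np.float64(332.1), np.float64(212.0)), [18, 24, 163]), ((np.float64(274.1), np.float64(226.2)), [81, 18, 108])]
top amber [((np.float64(243.2), np.float64(192.2)), [7, 7, 38]), ((np.float64(251.3), np.float64(222.8)), [20, 6, 24]), ((np.float64(267.8), np.float64(226.7)), [11, 4, 14]), ((np.float64(283.3), np.float64(230.4)), [16, 4, 19])]
side ivory [((np.float64(318.2), np.float64(210.3)), [24, 18, 251]), ((np.float64(299.1), np.float64(220.3)), [25, 18, 270]), ((np.float64(278.9), np.float64(232.7)), [25, 19, 287]), ((np.float64(256.8), np.float64(242.0)), [26, 21, 323]), ((np.float64(328.0), np.float64(268.5)), [24, 8, 29])]
side amber [((np.float64(307.5), np.float64(255.9)), [67, 39, 299]), ((np.float64(230.1), np.float64(260.1)), [11, 9, 79])]
```

Run:
```python
from h import *
from rig import observe
from scipy.optimize import least_squares
ob={}
for n,roi in(("top",(225,180,360,235)),("side",(215,195,340,275))):
    im=cv2.imread(f"pics/{n}0.png");hsv=cv2.cvtColor(im,cv2.COLOR_BGR2HSV)
    x0,y0,x1,y1=roi;sub=hsv[y0:y1,x0:x1]
    m=cv2.inRange(sub,(0,0,150),(179,130,255))
    k,_,st,ce=cv2.connectedComponentsWithStats(m)
    b=[ce[i]+[x0,y0] for i in range(1,k) if st[i,4]>120];print([st[i,2:5].tolist() for i in range(1,k) if st[i,4]>120])
    b=sorted(b,key=lambda q:q[0]);ob[n]=np.array(b);print(n,np.round(b,1))
lamp={"top":[243.2,192.2],"side":[230.1,260.1]}
P=[[0,75,67],[0,25,67],[0,-25,67],[0,-75,67],[0,132,62]]
def res(p,ns):
    return np.concatenate([(proj(n,S2W(p,P))-np.vstack([ob[n],lamp[n]])).ravel() for n in ns])
for ns in(["top"],["side"],["top","side"]):
    s=least_squares(res,[600,0,-.2],args=(ns,));print(ns,np.round(s.x,3));print(np.round(s.fun.reshape(-1,2),1).tolist())
p=s.x
print(S2W(p,P))
from scipy.spatial.transform import Rotation as R
q=observe()["tcp_rot"];print(R.from_quat(q,scalar_first=True).as_matrix())
for n in("top","side"):
    im=cv2.imread(f"pics/{n}0.png")
    im=cv2.resize(im,None,fx=4,fy=4,interpolation=cv2.INTER_CUBIC)
    for y in(75,25,-25,-75):
        q=proj(n,S2W(p,[[a*22,y+b*14,68] for a,b in((1,1),(1,-1),(-1,-1),(-1,1))]));cv2.polylines(im,[np.int32(q*4+2)],True,(0,0,255),1)
    q=proj(n,S2W(p,[(-60,165,50),(160,165,50),(160,-165,50),(-60,-165,50)]));cv2.polylines(im,[np.int32(q*4+2)],True,(0,255,0),1)
    c=np.int32(proj(n,S2W(p,[[20,0,60]]))[0]*4);cv2.imwrite(f"pics/{n}1.png",im[c[1]-290:c[1]+290,c[0]-390:c[0]+390])
```

```text
[[17, 23, 296], [18, 22, 296], [123, 42, 1386], [18, 23, 307], [18, 24, 308]]
top [[267.  197.2]
 [288.9 202.6]
 [310.4 207.3]
 [315.7 219.7]
 [332.3 212.4]]
[[23, 18, 238], [24, 18, 261], [25, 19, 282], [26, 21, 313]]
side [[256.8 242.1]
 [278.9 232.7]
 [299.1 220.1]
 [318.3 210.3]]Traceback (most recent call last):
  File "<stdin>", line 17, in <module>
    return func(*args, **kwargs)
    vector_fun = VectorFunction(
        fun_wrapped,
    ...<6 lines>...
        workers=workers
    )
    self._update_fun()
    ~~~~~~~~~~~~~~~~^^
    self.f = self.fun_wrapped(xp_copy(self.x))
             ~~~~~~~~~~~~~~~~^^^^^^^^^^^^^^^^^
    return np.atleast_1d(self.fun(x))
                         ~~~~~~~~^^^
    return self.f(x, *self.args, **self.kwargs)
           ~~~~~~^^^^^^^^^^^^^^^^^^^^^^^^^^^^^^
  File "<stdin>", line 15, in res
ValueError: operands could not be broadcast together with shapes (5,2) (6,2)
```

```bash
cat > fit.py <<'E'
from h import *
from rig import observe
from scipy.optimize import least_squares
ob={}
for n,roi in(("top",(225,180,360,235)),("side",(215,195,340,275))):
    im=cv2.imread(f"pics/{n}0.png");hsv=cv2.cvtColor(im,cv2.COLOR_BGR2HSV)
    x0,y0,x1,y1=roi;sub=hsv[y0:y1,x0:x1]
    m=cv2.inRange(sub,(0,0,150),(179,130,255))
    k,_,st,ce=cv2.connectedComponentsWithStats(m)
    b=[ce[i]+[x0,y0] for i in range(1,k) if 120<st[i,4]<400]
    b=sorted(b,key=lambda q:q[0]);ob[n]=np.array(b)
lamp={"top":[243.2,192.2],"side":[230.1,260.1]}
P=[[0,75,67],[0,25,67],[0,-25,67],[0,-75,67],[0,132,62]]
def res(p,ns):
    return np.concatenate([(proj(n,S2W(p,P))-np.vstack([ob[n],lamp[n]])).ravel() for n in ns])
for ns in(["top"],["side"],["top","side"]):
    s=least_squares(res,[600,0,-.2],args=(ns,));print(ns,np.round(s.x,3));print(np.round(s.fun.reshape(-1,2),1).tolist())
p=s.x
print(S2W(p,P))
from scipy.spatial.transform import Rotation as R
q=observe()["tcp_rot"];print(R.from_quat(q,scalar_first=True).as_matrix())
for n in("top","side"):
    im=cv2.imread(f"pics/{n}0.png")
    im=cv2.resize(im,None,fx=4,fy=4,interpolation=cv2.INTER_CUBIC)
    for y in(75,25,-25,-75):
        q=proj(n,S2W(p,[[a*22,y+b*14,68] for a,b in((1,1),(1,-1),(-1,-1),(-1,1))]));cv2.polylines(im,[np.int32(q*4+2)],True,(0,0,255),1)
    q=proj(n,S2W(p,[(-60,165,50),(160,165,50),(160,-165,50),(-60,-165,50)]));cv2.polylines(im,[np.int32(q*4+2)],True,(0,255,0),1)
    c=np.int32(proj(n,S2W(p,[[20,0,60]]))[0]*4);cv2.imwrite(f"pics/{n}1.png",im[c[1]-290:c[1]+290,c[0]-390:c[0]+390])
E
python3 fit.py
```

```text
['top'] [ 5.50796e+02  7.69160e+01 -2.45000e-01]
[[0.1, 0.2], [-0.1, -0.2], [0.2, 0.1], [0.2, 0.0], [-0.4, -0.1]]
['side'] [ 5.46509e+02  8.25910e+01 -2.30000e-01]
[[0.2, 1.0], [-0.1, -1.3], [0.1, 0.5], [-0.2, 0.2], [0.0, -0.4]]
['top', 'side'] [ 5.49423e+02  7.90100e+01 -2.37000e-01]
[[-0.9, 1.1], [-1.0, 0.5], [-0.7, 0.7], [-0.7, 0.4], [-1.4, 0.9], [0.1, -0.7], [-0.1, -2.8], [0.0, -0.9], [-0.2, -1.0], [0.0, -2.4]]
[[567.01136078 151.9184561   67.        ]
 [555.28573076 103.3128021   67.        ]
 [543.56010075  54.7071481   67.        ]
 [531.83447073   6.1014941   67.        ]
 [580.37857899 207.32890166  62.        ]]
[[-2.37485099e-04 -9.71617669e-01  2.36556651e-01]
 [-6.31460420e-04  2.36556756e-01  9.71617467e-01]
 [-9.99999772e-01  8.13685082e-05 -6.69716806e-04]]
```

View pics/top1.png

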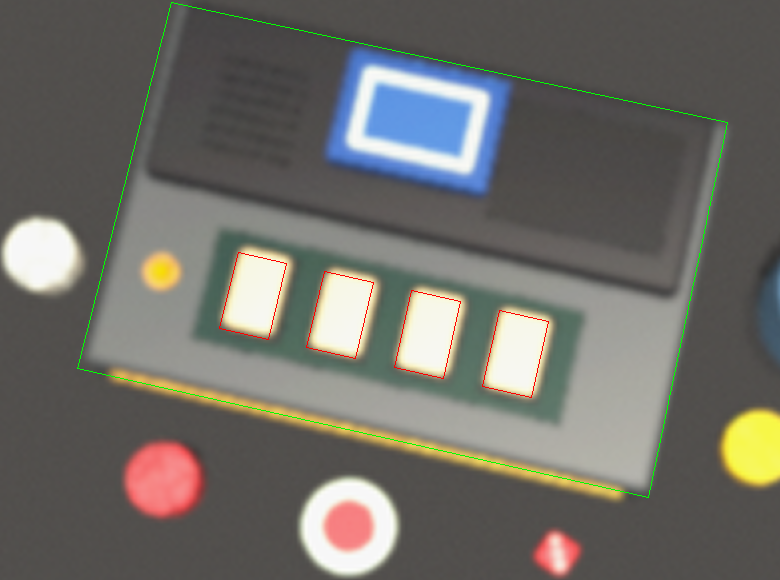

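View pics/side1.png

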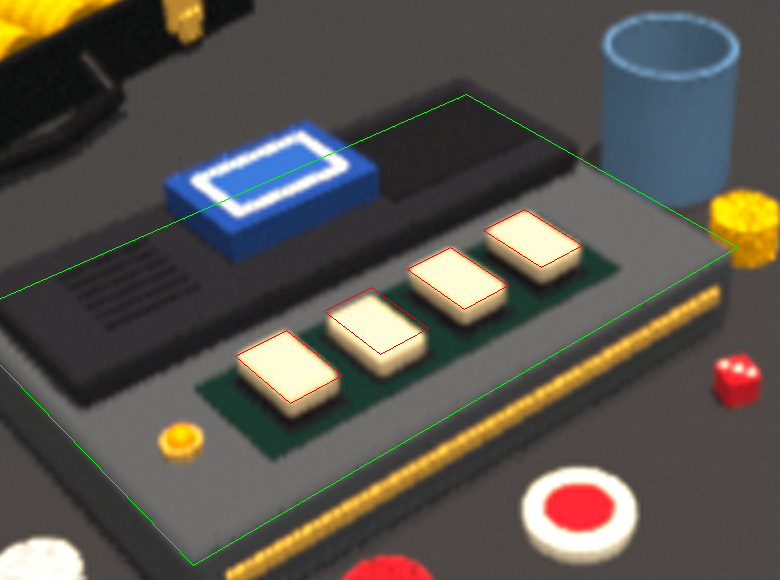

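Call:
{"api": "servo_tool", "payload": {
  "plan": [
    {"translation": [0,-0.08,-0.055]},
    {"translation": [0.02,-0.2,-0.135]},
    {"translation": [0.04,-0.33,-0.22]},
    {"translation": [0.06,-0.46,-0.305]},
    {"translation": [0.08,-0.58,-0.386]}
  ],
  "grip": -1
}}

```text
invalid input
```

Call:
{"api": "servo_tool", "payload": {
  "plan": [
    {"translation": [0,-0.08,-0.055],"roll": 0},
    {"translation": [0.02,-0.2,-0.135],"roll": 0},
    {"translation": [0.04,-0.33,-0.22],"roll": 0},
    {"translation": [0.06,-0.46,-0.305],"roll": 0},
    {"translation": [0.08,-0.58,-0.386],"roll": 0}
  ],
  "grip": -1
}}

```text
clock: 0.92
eef_pos: [337.8, 400.6, 198.9]
tcp_rot: [0.556, -0.437, 0.556, 0.437]
ft_force: [1.0, 0.6, -0.3]
opening: 0.0
```

Call:
{"api": "servo_tool", "payload": {
  "plan": [
    {"translation": [0.04,-0.13,-0.085],"roll": 0},
    {"translation": [0.08,-0.26,-0.17],"roll": 0},
    {"translation": [0.12,-0.39,-0.26],"roll": 0},
    {"translation": [0.16,-0.52,-0.345],"roll": 0},
    {"translation": [0.2,-0.64,-0.425],"roll": 0}
  ]
}}

```text
clock: 1.55
eef_pos: [543.3, 178.2, 120.8]
tcp_rot: [0.556, -0.437, 0.556, 0.437]
ft_force: [-0.2, 1.0, 0.8]
opening: 0.003
```

Run:
```python
from rig import *
o=observe();print(o)
```

```text
{'clock': 1.55, 'joint_pos': array([ 1.79116519e-01,  1.97926181e-01,  1.76957030e+00, -1.26841590e-04,
        1.17272614e+00, -1.15268994e+00]), 'joint_vel': array([-0.7506459 ,  0.56998756, -0.37963726,  0.00315339, -0.19698106,
       -0.7472956 ]), 'effort': array([  2.4230893 , -48.04883838, -32.78171182,  -0.2031796 ,
         0.49310222,   0.96711271]), 'eef_pos': array([543.25640665, 178.19859585, 120.81515324]), 'tcp_rot': array([ 0.55643778, -0.43710579,  0.55562024,  0.43657952]), 'ft_force': array([-0.21713161,  1.01590732,  0.8056404 ]), 'moment': array([ 0.0731288 , -0.06407838,  0.04959615]), 'opening': 0.0032404521875220443}
```

Call:
{"api": "servo_tool", "payload": {
  "plan": [
    {"translation": [0.03,-0.06,-0.04],"roll": 0},
    {"translation": [0.06,-0.075,-0.051],"roll": 0},
    {"translation": [0.08,-0.075,-0.051],"roll": 0},
    {"translation": [0.08,-0.075,-0.051],"roll": 0},
    {"translation": [0.08,-0.075,-0.051],"roll": 0}
  ]
}}

```text
clock: 2.17
eef_pos: [567.3, 152.5, 89.4]
tcp_rot: [0.556, -0.438, 0.555, 0.437]
ft_force: [0.6, -0.3, -0.2]
opening: -0.0
```

Run:
```python
from rig import *
import cv2
for n in("top","side"):
    im=grab_frame(n); c=(300,200) if n=="top" else (285,225)
    im=im[c[1]-75:c[1]+75,c[0]-100:c[0]+100,::-1];cv2.imwrite(f"pics/{n}2.png",cv2.resize(im,None,fx=4,fy=4,interpolation=cv2.INTER_CUBIC))
o=observe();print(o['eef_pos'],o['ft_force'])
```

```text
[567.66023585 152.20831616  89.63842058] [-0.86843472  0.38438703  0.28276606]
```

View pics/side2.png

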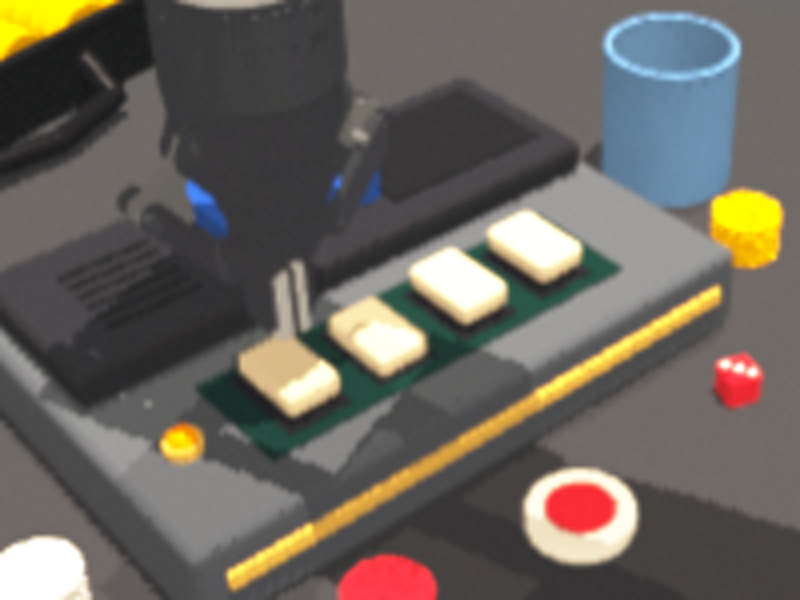

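View pics/top2.png

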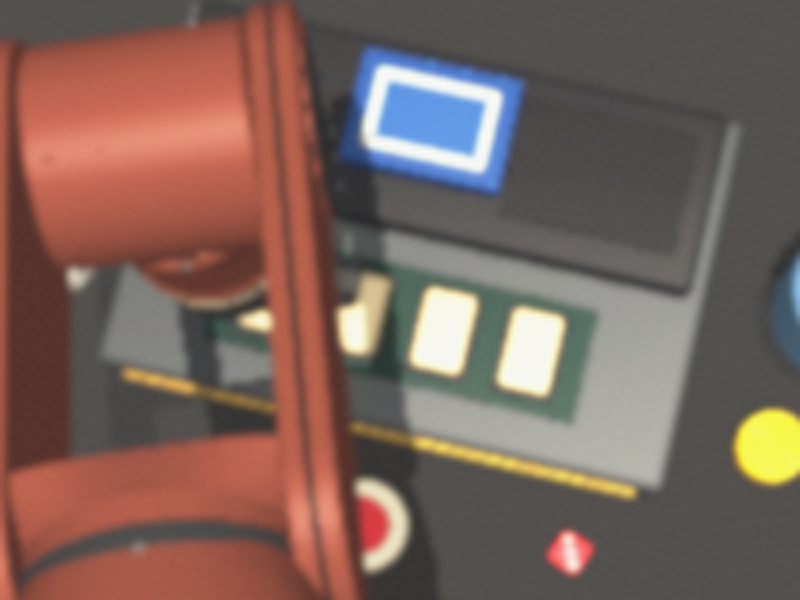

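Call:
{"api": "servo_tool", "payload": {
  "plan": [
    {"translation": [0.03,0,0],"roll": 0},
    {"translation": [0.045,0,0],"roll": 0},
    {"translation": [0.051,0,0],"roll": 0},
    {"translation": [0.0565,0,0],"roll": 0},
    {"translation": [0.0565,0,0],"roll": 0}
  ]
}}

```text
clock: 2.9
eef_pos: [567.6, 152.1, 67.1]
tcp_rot: [0.556, -0.438, 0.555, 0.437]
ft_force: [-2.3, -0.5, 3.4]
opening: -0.002
```

```bash
cat > f.py <<'E'
from rig import *
import cv2,sys
F=[]
for i in range(3):
    im=grab_frame("side");o=observe();F.append(o['ft_force'][2].round(2))
print(o['clock'],o['eef_pos'],F)
im=im[150:300,185:385,::-1];cv2.imwrite(sys.argv[1],cv2.resize(im,None,fx=4,fy=4,interpolation=cv2.INTER_CUBIC))
E
python3 f.py pics/k1.png
```

```text
3.05 [567.87125549 152.18185993  67.37500681] [np.float64(2.74), np.float64(4.24), np.float64(2.76)]
```

View pics/k1.png

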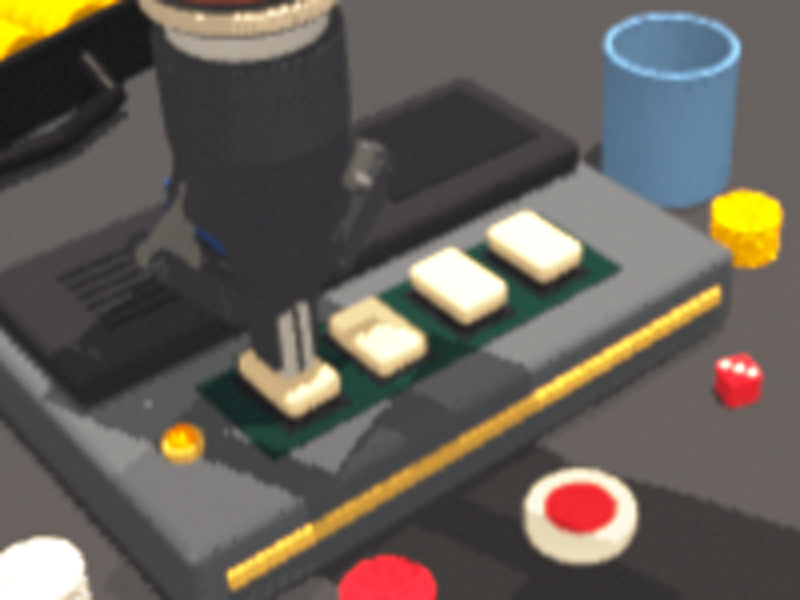

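Call:
{"api": "servo_tool", "payload": {
  "plan": [
    {"translation": [-0.03,0,0],"roll": 0},
    {"translation": [-0.04,-0.005,-0.08],"roll": 0},
    {"translation": [-0.04,0,-0.125],"roll": 0},
    {"translation": [-0.02,0,-0.125],"roll": 0},
    {"translation": [-0.01,0,-0.125],"roll": 0}
  ]
}}

```text
clock: 3.68
eef_pos: [555.7, 103.9, 70.5]
tcp_rot: [0.557, -0.437, 0.555, 0.437]
ft_force: [-0.6, -0.0, 0.2]
opening: -0.0
```

```bash
python3 f.py pics/k2a.png
```

```text
3.825 [555.66710457 104.15129328  70.61181523] [np.float64(-0.23), np.float64(-0.9), np.float64(0.36)]
```

Call:
{"api": "servo_tool", "payload": {
  "plan": [
    {"translation": [0.005,0,0],"roll": 0},
    {"translation": [0.009,0,0],"roll": 0},
    {"translation": [0.0095,0,0],"roll": 0},
    {"translation": [0.0095,0,0],"roll": 0}
  ]
}}

```text
clock: 4.32
eef_pos: [555.7, 104.2, 66.8]
tcp_rot: [0.556, -0.438, 0.555, 0.437]
ft_force: [-0.8, 0.9, 1.1]
opening: -0.006
```

```bash
python3 f.py pics/k2b.png
```

```text
4.475 [555.76037308 104.14234885  66.90815886] [np.float64(-0.09), np.float64(0.62), np.float64(0.68)]
```

Call:
{"api": "servo_tool", "payload": {
  "plan": [
    {"translation": [0.004,0,0],"roll": 0},
    {"translation": [0.008,0,0],"roll": 0},
    {"translation": [0.009,0,0],"roll": 0},
    {"translation": [0.0095,0,0],"roll": 0},
    {"translation": [0.0095,0,0],"roll": 0}
  ]
}}

```text
clock: 5.1
eef_pos: [555.7, 104.1, 63.2]
tcp_rot: [0.556, -0.438, 0.555, 0.437]
ft_force: [-1.2, 0.2, 2.0]
opening: -0.001
```

```bash
python3 f.py pics/k2c.png
```

```text
5.25 [555.76064836 104.13174005  63.19768893] [np.float64(0.87), np.float64(1.34), np.float64(1.34)]
```

Call:
{"api": "servo_tool", "payload": {
  "plan": [
    {"translation": [0.0006,0,0],"roll": 0},
    {"translation": [0.001,0,0],"roll": 0},
    {"translation": [0.001,0,0],"roll": 0}
  ]
}}

```text
clock: 5.62
eef_pos: [555.8, 104.1, 62.9]
tcp_rot: [0.556, -0.438, 0.555, 0.437]
ft_force: [-2.1, 0.3, 3.5]
opening: -0.003
```

```bash
python3 f.py pics/k2d.png
```

```text
5.775 [555.72465426 104.11705364  62.89070793] [np.float64(3.93), np.float64(3.91), np.float64(3.58)]
```

View pics/k2d.png

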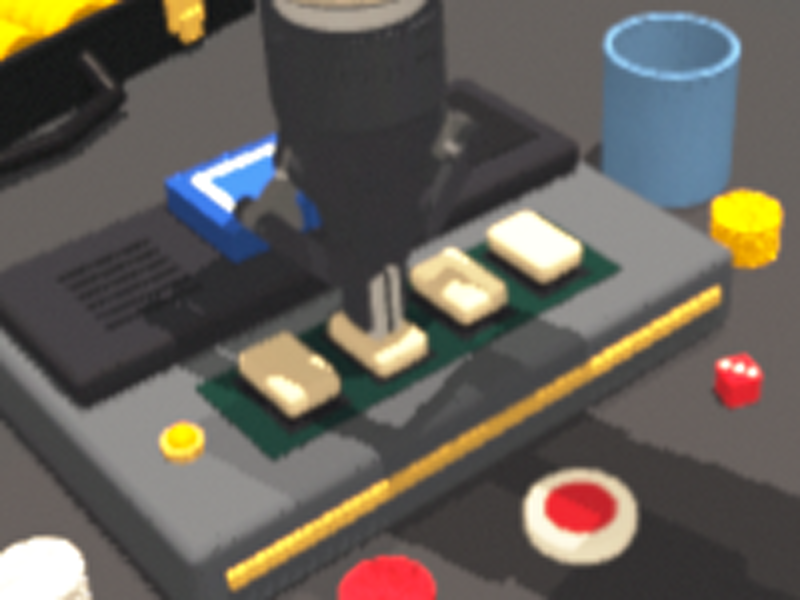

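Call:
{"api": "servo_tool", "payload": {
  "plan": [
    {"translation": [-0.04,0,0],"roll": 0},
    {"translation": [-0.05,0,-0.08],"roll": 0},
    {"translation": [-0.05,0,-0.125],"roll": 0},
    {"translation": [-0.03,0,-0.125],"roll": 0},
    {"translation": [-0.019,0,-0.125],"roll": 0}
  ]
}}

```text
clock: 6.4
eef_pos: [543.6, 55.8, 69.6]
tcp_rot: [0.556, -0.437, 0.555, 0.437]
ft_force: [0.7, -0.0, 0.1]
opening: -0.001
```

Call:
{"api": "servo_tool", "payload": {
  "plan": [
    {"translation": [0.004,0,0],"roll": 0},
    {"translation": [0.008,0,0],"roll": 0},
    {"translation": [0.008,0,0],"roll": 0},
    {"translation": [0.008,0,0],"roll": 0}
  ]
}}

```text
clock: 6.9
eef_pos: [543.5, 56.2, 66.5]
tcp_rot: [0.556, -0.437, 0.555, 0.437]
ft_force: [-2.1, 1.0, 3.1]
opening: -0.0
```

```bash
python3 f.py pics/k3.png
```

```text
7.05 [543.64036749  56.09801951  66.55325377] [np.float64(2.73), np.float64(3.92), np.float64(3.63)]
```

View pics/k3.png

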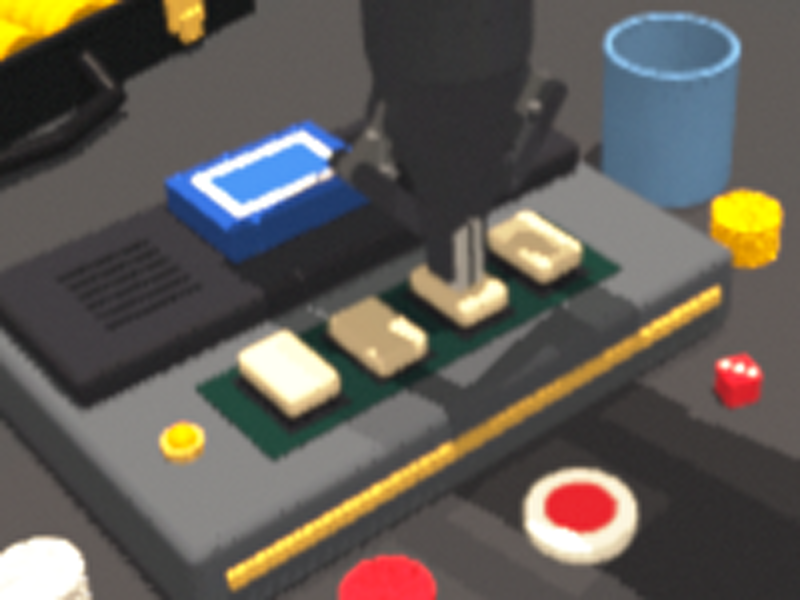

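Key3 is felt at 66.5 mm with about 3.4 N, so it is up; the tip stands mid-cap. On to key4.

Call:
{"api": "servo_tool", "payload": {
  "plan": [
    {"translation": [-0.03,0,0],"roll": 0},
    {"translation": [-0.04,0,-0.08],"roll": 0},
    {"translation": [-0.04,0,-0.125],"roll": 0},
    {"translation": [-0.02,0,-0.125],"roll": 0},
    {"translation": [-0.01,0,-0.125],"roll": 0}
  ]
}}

```text
clock: 7.68
eef_pos: [531.4, 7.8, 69.5]
tcp_rot: [0.556, -0.436, 0.555, 0.438]
ft_force: [-0.6, -0.3, 0.7]
opening: 0.004
```

Call:
{"api": "servo_tool", "payload": {
  "plan": [
    {"translation": [0.004,0,0],"roll": 0},
    {"translation": [0.008,0,0],"roll": 0},
    {"translation": [0.009,0,0],"roll": 0},
    {"translation": [0.009,0,0],"roll": 0}
  ]
}}

```text
clock: 8.18
eef_pos: [531.2, 8.2, 65.9]
tcp_rot: [0.556, -0.436, 0.555, 0.438]
ft_force: [-2.8, 0.5, 3.2]
opening: -0.001
```

```bash
python3 f.py pics/k4.png
```

```text
8.325 [531.34642497   8.16221408  66.00900746] [np.float64(3.52), np.float64(3.3), np.float64(3.6)]
```

View pics/k4.png

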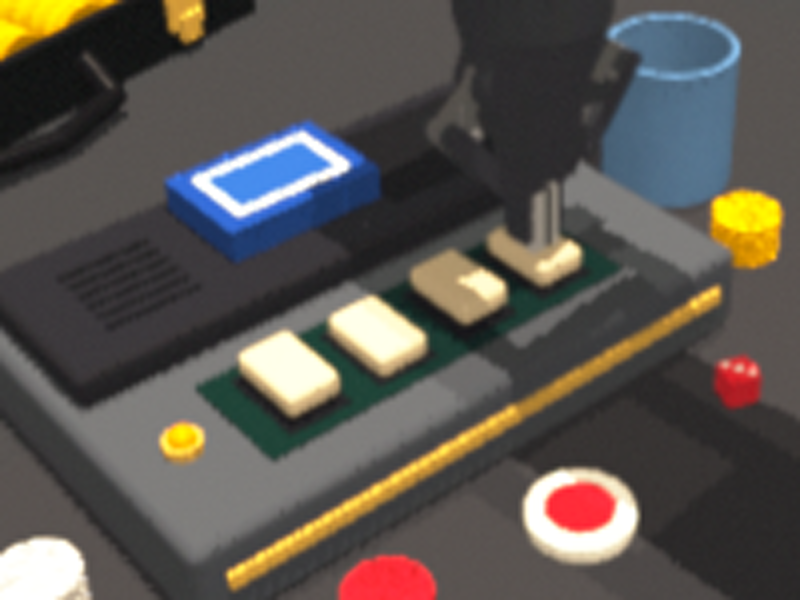

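Key4 is up too (3.5 N at 66 mm), which leaves key2 as the latched one. Going back to press it home.

Call:
{"api": "servo_tool", "payload": {
  "plan": [
    {"translation": [-0.04,0,0],"roll": 0},
    {"translation": [-0.05,0,0.1],"roll": 0},
    {"translation": [-0.05,0,0.22],"roll": 0},
    {"translation": [-0.04,0,0.25],"roll": 0},
    {"translation": [-0.025,0,0.25],"roll": 0}
  ]
}}

```text
clock: 8.95
eef_pos: [555.3, 105.7, 76.5]
tcp_rot: [0.556, -0.437, 0.555, 0.438]
ft_force: [0.1, -0.7, 0.2]
opening: -0.001
```

```bash
python3 f.py pics/p2a.png
```

```text
9.1 [554.17514589 104.19006633  75.49507301] [np.float64(-1.42), np.float64(-0.05), np.float64(0.05)]
```

Call:
{"api": "servo_tool", "payload": {
  "plan": [
    {"translation": [0.02,0,0],"roll": 0},
    {"translation": [0.035,0,0],"roll": 0},
    {"translation": [0.044,0,0],"roll": 0},
    {"translation": [0.048,0,0],"roll": 0},
    {"translation": [0.048,0,0],"roll": 0}
  ]
}}

```text
clock: 9.72
eef_pos: [554.0, 103.3, 56.6]
tcp_rot: [0.556, -0.436, 0.557, 0.437]
ft_force: [-3.4, -4.4, 6.8]
opening: -0.0
```

```bash
python3 f.py pics/p2b.png
```

```text
9.875 [553.99415856 103.29496091  56.77952651] [np.float64(6.72), np.float64(7.7), np.float64(7.49)]
```

Call:
{"api": "servo_tool", "payload": {
  "plan": [
    {"translation": [-0.02,0,0],"roll": 0},
    {"translation": [-0.06,0,0],"roll": 0},
    {"translation": [-0.14,0,0],"roll": 0},
    {"translation": [-0.25,0.0,0],"roll": 0},
    {"translation": [-0.3,0.0,0],"roll": 0}
  ]
}}

```text
clock: 10.5
eef_pos: [555.7, 103.3, 180.0]
tcp_rot: [0.557, -0.437, 0.555, 0.437]
ft_force: [0.1, 1.1, -0.4]
opening: 0.0
```

```bash
python3 f.py pics/p2c.png
python3 - <<'E'
from rig import *
import cv2
im=grab_frame("top");cv2.imwrite("pics/topend.png",im[:,:,::-1])
E
```

```text
10.65 [554.76793114 103.21429035 177.3158557 ] [np.float64(2.16), np.float64(-0.62), np.float64(1.07)]
```

View pics/p2c.png

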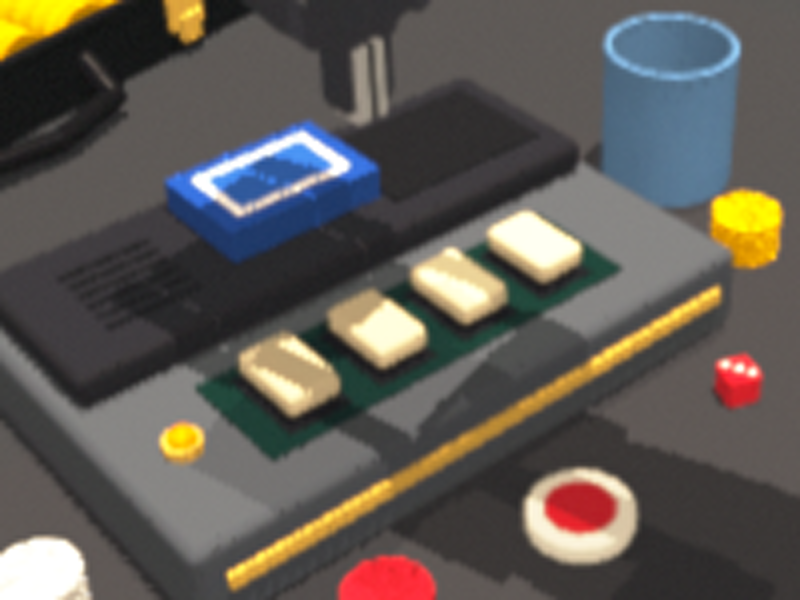

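View pics/topend.png

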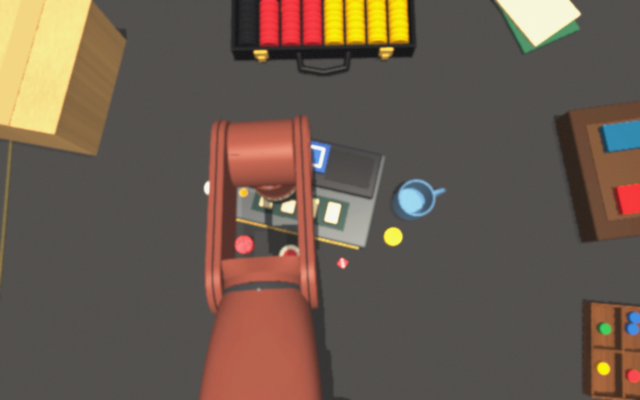

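Run:
```python
import cv2,numpy as np
a=cv2.imread("pics/side0.png");c=cv2.resize(cv2.imread("pics/p2c.png"),(200,150),interpolation=cv2.INTER_AREA)
a=a[150:300,185:385]
for n,im in(("before",a),("after",c)):
    m=cv2.inRange(cv2.cvtColor(im,cv2.COLOR_BGR2HSV),(10,15,90),(35,150,255))
    k,_,st,ce=cv2.connectedComponentsWithStats(m)
    print(n,sorted([(st[i,:5].tolist(),ce[i].round(1).tolist()) for i in range(1,k) if 150<st[i,4]<500]))
import sys;sys.path.insert(0,'.')
from h import *
p=[550,78.3,-.24]
print(proj("side",S2W(p,[[0,25,68],[0,25,63]])))
```

```text
before [([59, 82, 26, 22, 360], [71.6, 92.2]), ([81, 73, 26, 21, 334], [93.8, 83.0]), ([102, 61, 25, 20, 316], [114.1, 70.4]), ([121, 52, 25, 19, 297], [133.1, 60.6]), ([130, 116, 30, 26, 217], [144.4, 130.4])]
after [([0, 123, 38, 27, 251], [15.3, 136.8]), ([59, 82, 26, 22, 367], [71.6, 92.5]), ([81, 71, 26, 21, 343], [93.8, 81.2]), ([98, 71, 83, 54, 165], [141.8, 95.1]), ([102, 61, 25, 20, 316], [114.0, 70.6]), ([121, 52, 25, 19, 221], [133.2, 61.1]), ([130, 116, 30, 26, 399], [144.6, 129.7])]
[[278.7468494  229.13982121]
 [278.91170007 231.21553788]]
```

Key2 rose by 2 pixels, which matches 5 mm; the other keys and the loose things have not shifted. Handing in.

Run:
```python
from rig import *
print(observe()['clock'],observe()['ft_force']);print(job_done())
```

```text
10.7 [-1.01501864  0.41809314 -0.93869797]
the job is handed in; nothing more can be done
None
```

The latched key was key2, second from the lamp. It is now freed and level with the others, and I handed the job in at about 10.7 s.

**Taps:** I tapped keys 1 to 4 in order, starting at the lamp, with the gripper shut.
- Keys 1, 3 and 4 pushed back with about 3 to 4 N at 66 to 67 mm, so they were up. None was pushed down more than about 2 mm.
- Key2 gave nothing at 66.9 mm. It was first felt near 63 mm and held about 3.8 N there without moving, so it was latched.

**Press:** I then pressed key2 down to about 56.7 mm with about 7.3 N, just short of fully home but well past the release point, and let go.

**Last checks:**
- **Key height:** the side picture shows key2 up by 1.8 to 2 pixels; 5 mm should give 2.1. The other three keys stayed where they were.
- **Loose things:** by eye, those in view in the last pictures looked undisturbed. The arm partly hid the chips, puck and card box from above, and I did not measure their positions.
- **Robot:** it stands about 110 mm above the keys, touching nothing; the force readings are within their noise.
- **Disagreement:** the two cameras' fits of the shuffler's position differed by about 6 mm, so I aimed between them; the fingertip still landed near mid-cap in each side picture taken during the taps.

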